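# Close the vacuum keeper and hold its pump dial on the third step

## Robot

A 6-joint arm with a two-finger parallel gripper is mounted at the origin on a cart in front of the work surface, level with it; the furniture and walls round the work are solid. World frame = base frame: x ahead of the robot, y to its left, z up, the work surface at z = 0. Lengths are in mm, angles in rad, forces in N, time in s.
With the tool pointing down it reaches from about 350 to 975 mm from the base axis. Payload 4.9 kg.
Tool frame: the origin (TCP) lies on the centre line of the jaws, within the pads' length; the fingertips stand 17 mm ahead of it and the grasp point (between the pads) lies 2 mm behind it; z points along the fingers, y is the line along which they close (so a half turn about z gives the same grasp; the last joint's range is limited). The gripper opens to 85 mm and grips with 20 to 120 N. Pads are 22 mm wide; open, the fingers measure 114 mm over their backs; the gripper's body (76 mm by 85 mm) begins 54 mm behind the grasp point. The pads swing forward as they close: fully open they stand 13 mm farther back than shut.
Start: joints at [-1.342, 0.053, 1.613, -0, 1.476, -0.119], TCP at [213.013, -587.56, 248.304] pointing down, gripper open.
Joint ranges: [-3.01, 3.01], [-1.01, 2.22], [0.06, 2.58], [-1.02, 4.17], [0.09, 2.62], [-3.14, 3.14]. Speed limits (rad/s): [2.57, 2.57, 3.14, 3.14, 3.14, 3.14].

## Interface

Orientations are given as a rotation vector (axis times angle).
In Python, from workcell import robot gives the robot as it stands. The module is installed in compiled form; this text tells all that it offers. Calls block until the motion is done:
- robot.goto(position, orientation): joint-space move of the TCP to a pose.
- robot.movel(position, ori=None, feed=150, until_force=None): straight line of the TCP; ori=None keeps the orientation; feed is the mean speed in mm/s. With until_force (N) it stops when the force on the tool has changed by that much, and returns True; else False.
- robot.move_j(angles): joint-space move.
- robot.let_go() and robot.gripper_close(strength=None): open the fingers fully, or close them until they stop; strength is the grip in N (None keeps the last).
- robot.pause(seconds).
- robot.inverse_kinematics(position, orientation): joint angles nearest the present ones, or None.
- robot.get_image(name): name is "scene" or "top" or "wrist"; returns a dict with "frame" (480x640x3 uint8, red, green, blue), "camera_matrix" (3x3 intrinsics, pixels), "world_to_cam" (4x4, takes a point from world to camera coordinates). Camera axes: x right, y up, looking along -z (the intrinsics and any distortion apply to the point x, -y, -z); pixel columns grow to the right and rows downward; lengths in mm; the calibration is good to about 2 mm. A picture is of the moment at which its call begins. There is no depth.
A pose or a line that the arm cannot do raises robot.IKError and nothing moves.
- robot.finish_job(): hands the job in; it is judged then, once.
Readings, each from a call of its own:
- robot.current_time(): time.
- robot.current_joint_positions(): joint angles.
- robot.current_joint_velocities(): joint speeds.
- robot.current_effort(): joint torques, N m.
- robot.current_tool_pos(): TCP position.
- robot.current_ee_rot(): TCP orientation.
- robot.current_ft_force(): force on the tool from outside, world axes, zero at the start.
- robot.current_moment(): the same for the moment, N m.
- robot.current_opening(): opening from 0.0 (shut) to 1.0 (fully open).
- robot.current_gripper_force(): force on a finger pad.
Only numpy, scipy, OpenCV 4.12 (cv2) and the standard library are available. Lean on these libraries where they do the work, as an engineer would, in place of code of your own. Each camera call takes 0.05 s, during which the arm holds its last target. There are 200 camera calls.

## Task

The garlic is in the vacuum food keeper: shut the keeper's lid fully, then turn the spring-return pump dial clockwise past its first two clicks to the third (not on to the end stop) and hold it there against its spring. Finish while still holding the dial with the gripper's fingers on the third step; the garlic stays in the box and the things standing about stay where they are.

Things in the scene. Friction and masses are not known exactly. Their poses are not given: they have to be found in the camera images.
- keeper: the vacuum food keeper, fixed to the worktop: a white open box 150 (x) x 170 (y) x 85 mm high, walls 5 mm, with a white pump housing 115 x 90 x 90.5 mm high joined to its -y side (housing centre at x 0, y -133 mm, dial on its top). Origin: centre of the box's underside; its -x side is the front, roughly facing the robot, z up; it stands at a different place and yaw (up to 0.45 rad) each time
- lid (a joint): angle of the grey lid: a flat plate 8 mm thick covering the box, hinged along the box's far (+x) top edge, 85 mm above the worktop; 0 = lying shut, positive = raised (rad, starts at 0.7 to 1.15, so it leans over the box). A stiff hinge of about 0.13 N m leaves it where it is put; shut, its top is 93 mm above the worktop
- lid_hinge (a point): middle of the lid's hinge line, at the box's far top edge; the lid extends 150 mm from it towards the front of the box when shut
- lid_handle (a point): the grip point of the small steel knob that stands on the lid's outer face on its centre line, 120 mm from the hinge line; the point lies 35 mm off the plate's outer face, at about the top of the knob, which is under 40 mm wide
- dial (a joint): angle of the pump dial, clockwise seen from above (rad): 0 = off, clicks at 0.4 (first), 0.8 (second) and 1.2 (third step), end stop at 1.5. A spring of 0.08 N m at 0 rising to 0.18 N m at 1.5, plus clicks of about 0.04 N m, always drives it back to 0 when it is let go
- dial_grip (a point): on the dial's vertical axis, in the middle of its finger bar, 113 mm above the worktop. The black dial is a disc 54 mm wide and 10 mm high with an upright bar 46 mm long, 12 mm thick and 25 mm high across it, its top 126 mm above the worktop. The point turns with the dial: its x axis runs along the bar, to the end with the steel pointer line; at 0 this points along the keeper's +x. The bar can be gripped from above
- garlic: garlic bulb, 60 mm, loose on the floor of the keeper's box; origin under its middle
- lemon: lemon, 83 x 58 x 58 mm, loose bystander on the worktop left of the keeper
- mug: orange-brown mug, 81 x 113 x 101 mm, loose bystander left of the keeper
- tin: small food tin, 57 mm wide, 72 mm high, loose bystander behind the keeper
- spice: spice jar, 43 mm wide, 106 mm high, loose bystander behind the keeper

How it is judged (in metres and radians):
On the way, in this order (a step that is already met when the one before it is completed fails the run):
1. the lid is fully shut (value of joint lid below 0.05 rad), for 0.2 s.
2. the dial is held on the third step (value of joint dial between 1.05 and 1.36 rad and contact force between the fingers and keeper above 0.5 N), for 0.5 s.
At the end, for the whole second after the job is handed in: The lid is shut (under 0.05 rad) with the garlic inside, and the fingers hold the dial still on its third step (1.05 to 1.36 rad) through the last second (all of step 2 and value of joint lid below 0.05 rad and velocity of joint dial between -0.3 and 0.3 rad/s and x of garlic in the frame of keeper between -0.075 and 0.075 m and y of garlic in the frame of keeper between -0.085 and 0.085 m and z of garlic in the frame of keeper below 0.08 m); the arm keeps its last pose, push and grip.
It fails at once if a bystander (lemon, mug, tin, spice jar) is pushed more than 30 mm (distance of any of lemon, mug, tin, spice from where it was at the start of the episode above 0.03 m).
It also fails if it takes over 45 s, if anything falls off the work surface, if the arm or the gripper's body presses on something with over 40 N, if the wrist force passes 120 N, or if a joint passes its speed limit or range.

## Working session

There is one attempt and no reset: what is moved stays moved. The work goes in short steps, each a Python script; the robot and the scene stay as the last script left them, time stands still between calls to the robot, and variables do not carry over. Pictures are saved under pics/ and viewed, at most 10 in all, crops included, and the job is handed in when it is done.

```bash
mkdir -p pics; python3 - <<'E'
from workcell import robot
import cv2,numpy as np
for n in("scene","top"):
    d=robot.get_image(n);cv2.imwrite(f"pics/{n}0.png",d["frame"][:,:,::-1]);np.savez(f"pics/{n}0.npz",K=d["camera_matrix"],W=d["world_to_cam"]);print(n,[k for k in d],d["camera_matrix"].round(1).tolist(),d["world_to_cam"].round(3).tolist())
E
```

```text
scene ['frame', 'camera_matrix', 'world_to_cam'] [[464.1, 0.0, 318.3], [0.0, 464.1, 239.3], [0.0, 0.0, 1.0]] [[-0.704, -0.71, 0.008, 478.917], [0.509, -0.497, 0.703, -341.924], [-0.495, 0.499, 0.711, -729.627], [0.0, 0.0, 0.0, 1.0]]
top ['frame', 'camera_matrix', 'world_to_cam'] [[535.0, 0.0, 313.7], [0.0, 535.0, 239.9], [0.0, 0.0, 1.0]] [[0.019, -1.0, -0.012, 102.407], [0.993, 0.017, 0.114, -579.05], [-0.114, -0.014, 0.993, -1090.042], [0.0, 0.0, 0.0, 1.0]]
```

View pics/top0.png

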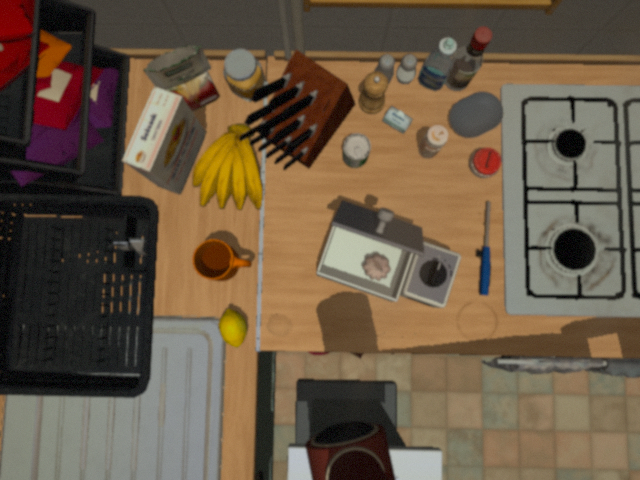

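View pics/scene0.png

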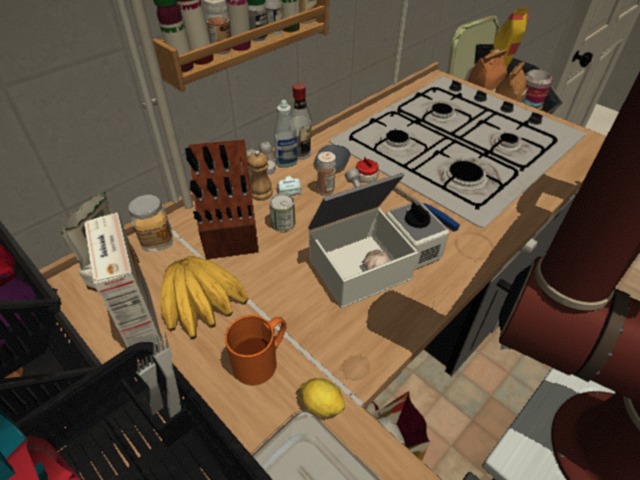

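Top view: the keeper is near pixel (385,255), with the dial near (433,272) and the lid raised with its knob near (384,217). The mug is at (217,260) and the lemon at (233,327). I'll zoom in on the corners next.

```bash
python3 - <<'E'
import cv2
for n,(x,y,w,h) in dict(top=(305,185,160,130),scene=(300,165,160,140)).items():
    im=cv2.imread(f"pics/{n}0.png")[y:y+h,x:x+w];cv2.imwrite(f"pics/{n}c.png",cv2.resize(im,None,fx=4,fy=4,interpolation=cv2.INTER_CUBIC))
E
```

```text
(no output)
```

View pics/topc.png

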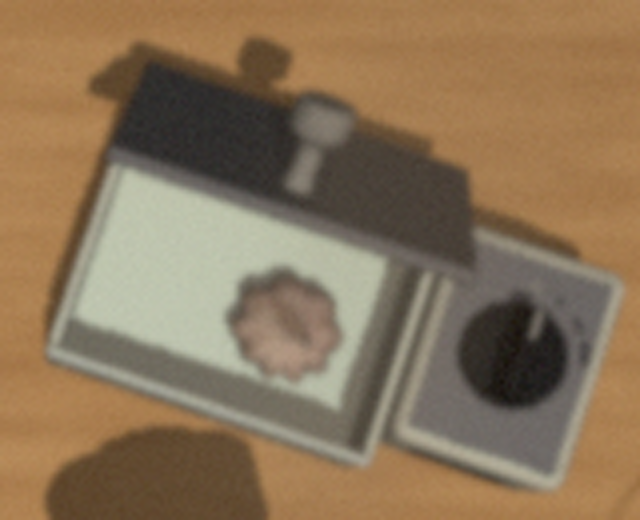

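View pics/scenec.png

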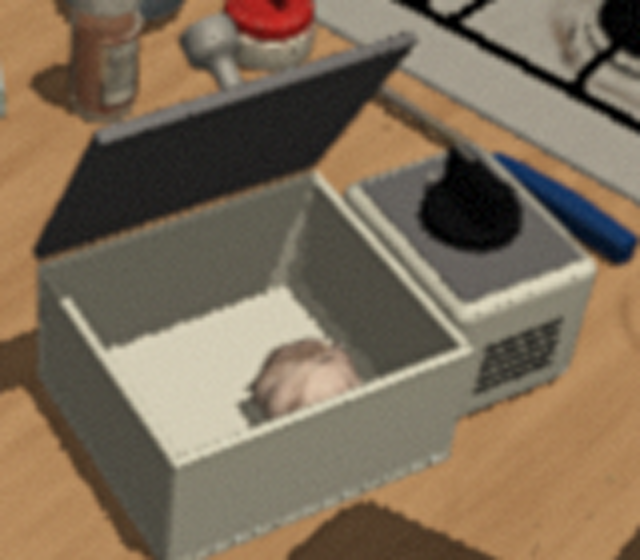

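```bash
cat > fit.py <<'E'
import numpy as np
from scipy.optimize import least_squares
from scipy.spatial.transform import Rotation as R
P={n:np.load(f"pics/{n}0.npz") for n in("top","scene")}
off=dict(top=(305,185),scene=(300,165))
def proj(n,p):
    c=P[n]["W"]@np.r_[p,1];q=P[n]["K"]@np.array([c[0],-c[1],-c[2]]);return q[:2]/q[2]
def k2w(v,p): 
    c,s=np.cos(v[2]),np.sin(v[2]);return np.array([v[0]+c*p[0]-s*p[1],v[1]+s*p[0]+c*p[1],p[2]])
def lid(a,u,y,h): # u from hinge, h off plate underside
    return (75-u*np.cos(a)+h*np.sin(a),y,85+u*np.sin(a)+h*np.cos(a))
obs=[("top",48,355,(-75,85,85)),("top",365,465,(-75,-85,85)),("top",397,440,(-57.5,-88,90.5)),("top",560,487,(-57.5,-178,90.5)),("top",622,280,(57.5,-178,90.5)),
("top",110,155,("L",150,85,4)),("top",472,268,("L",150,-85,4)),("top",322,120,("L",120,0,40)),("top",513,352,(0,-133,100)),
("scene",180,462,(-75,85,85)),("scene",465,350,(-75,-85,85)),("scene",40,258,(75,85,85)),("scene",350,190,(57.5,-88,90.5)),("scene",470,315,(-57.5,-88,90.5)),("scene",595,268,(-57.5,-178,90.5)),
("scene",102,137,("L",150,85,4)),("scene",412,40,("L",150,-85,4))]
def res(v):
    r=[]
    for n,x,y,p in obs:
        if p[0]=="L":p=lid(v[3],*p[1:])
        r.append(proj(n,k2w(v,p))-(np.array([x,y])/4+off[n]))
    return np.array(r)
def fit():
    return least_squares(lambda v:res(v).ravel(),[500,0,-.3,.9],loss="soft_l1",x_scale=[10,10,.1,.1])
if __name__=="__main__":
    s=fit();np.save("k.npy",s.x);print(s.x)
    for o,r in zip(obs,res(s.x)):print(o[0],o[3],r.round(1))
    for nm,p in dict(dial=(0,-133,113),knob=lid(s.x[3],120,0,43),free=lid(s.x[3],150,0,8)).items():print(nm,k2w(s.x,p).round(1))
E
python3 fit.py
```

```text
[ 5.49051394e+02  2.28028071e+00 -3.19731874e-01  1.10155333e+00]
top (-75, 85, 85) [-1.2 -0.6]
top (-75, -85, 85) [0.8 0.5]
top (-57.5, -88, 90.5) [-2.5 -1.2]
top (-57.5, -178, 90.5) [0.4 2.4]
top (57.5, -178, 90.5) [ 2.7 -1.1]
top ('L', 150, 85, 4) [-1.1 -0.7]
top ('L', 150, -85, 4) [0.7 3. ]
top ('L', 120, 0, 40) [-0.6  0.5]
top (0, -133, 100) [0.3 0.6]
scene (-75, 85, 85) [-0.7  0.9]
scene (-75, -85, 85) [ 3.3 -0.4]
scene (75, 85, 85) [-0.5  1.4]
scene (57.5, -88, 90.5) [-2.2 -2.9]
scene (-57.5, -88, 90.5) [-1.3  0.3]
scene (-57.5, -178, 90.5) [ 3.6 -1.7]
scene ('L', 150, 85, 4) [-0.8 -0.3]
scene ('L', 150, -85, 4) [ 1.9 -1.7]
dial [ 507.2 -124.   113. ]
knob [605.1 -16.3 211.5]
free [562.6  -2.2 222.4]
```

```bash
cat > h.py <<'E'
from workcell import robot
from fit import *
v=np.load("k.npy")
def ori(turn=0,half=0): # closing axis along keeper y, turned clockwise seen from above by turn
    y=v[2]-turn+half*np.pi;yt=np.array([-np.sin(y),np.cos(y),0]);z=np.array([0,0,-1.])
    return R.from_matrix(np.c_[np.cross(yt,z),yt,z]).as_rotvec()
def tip(p): return (k2w(v,p)+[0,0,17]) # tcp for fingertips at keeper-frame point p
E
python3 - <<'E'
from h import *
print(robot.current_ee_rot(),robot.current_time())
for h in(0,1):
    for t in(0,1.25):
        for p in((18,50,290),(0,-133,103)):
            q=robot.inverse_kinematics(tip(p),ori(t,h));print(h,t,p,None if q is None else np.round(q,2))
E
```

```text
[-3.09232779e+00 -5.43227635e-01  1.54837879e-04] 0.1
0 0 (18, 50, 290) [-0.05 -0.07  1.64  0.    1.57 -1.3 ]
0 0 (0, -133, 103) [-0.38 -0.08  1.96 -0.    1.25 -1.63]
0 1.25 (18, 50, 290) [-0.05 -0.07  1.64 -0.    1.57 -0.05]
0 1.25 (0, -133, 103) [-0.38 -0.08  1.96 -0.    1.25 -0.38]
1 0 (18, 50, 290) [-0.05 -0.07  1.64  0.    1.57  1.84]
1 0 (0, -133, 103) [-0.38 -0.08  1.96  0.    1.25  1.51]
1 1.25 (18, 50, 290) [-0.05 -0.07  1.64 -0.    1.57  3.09]
1 1.25 (0, -133, 103) [-0.38 -0.08  1.96 -0.    1.25  2.76]
```

```bash
python3 - <<'E'
from h import *
robot.gripper_close(30)
robot.movel([213.,-587.6,330.])
robot.goto(tip((18,55,280)),ori())
f0=robot.current_ft_force()
print(robot.movel(tip((18,55,232)),feed=100),robot.current_ft_force()-f0)
for a in np.arange(1.0,0.09,-.15):
    robot.movel(tip(lid(a,135,55,8)),feed=110);print(round(a,2),(robot.current_ft_force()-f0).round(1))
print(robot.movel(tip((-60,55,88)),feed=40,until_force=25),robot.current_tool_pos(),(robot.current_ft_force()-f0).round(1),robot.current_time())
robot.pause(.3)
robot.movel(tip((-60,55,200)),feed=200)
robot.let_go()
robot.goto(tip((0,-133,190)),ori())
for n in("top","wrist"):
    d=robot.get_image(n);np.savez(f"pics/{n}1.npz",K=d["camera_matrix"],W=d["world_to_cam"])
    import cv2;im=d["frame"][:,:,::-1];cv2.imwrite(f"pics/{n}1.png",im)
    if n=="top":a=im
    else:b=im
a=cv2.resize(a[185:315,305:465],(480,390),interpolation=cv2.INTER_CUBIC)
cv2.imwrite("pics/s1.png",np.hstack([a,cv2.resize(b,(480,360))[:0:1] if 0 else cv2.copyMakeBorder(cv2.resize(b,(320,240)),0,150,0,0,cv2.BORDER_CONSTANT)]))
print(robot.current_time(),robot.current_tool_pos())
E
```

```text
False [-0.15165856 -0.77009477 -0.38995135]
1.0 [-26.1   2.1  46.5]
0.85 [ 0.4 -1.   0.5]
0.7 [ 0.4 -0.8  0.8]
0.55 [-0.3 -1.2  0.4]
0.4 [ 0.2 -0.9  0.5]
0.25 [ 0.7 -0.7  0.7]
0.1 [ 0.9 -0.7  1. ]
True [511.03500737  73.29288572 110.35797908] [-0.9 -1.8  9.2] 7.6417
10.325 [ 507.49406198 -122.63196179  207.0845717 ]
```

View pics/s1.png

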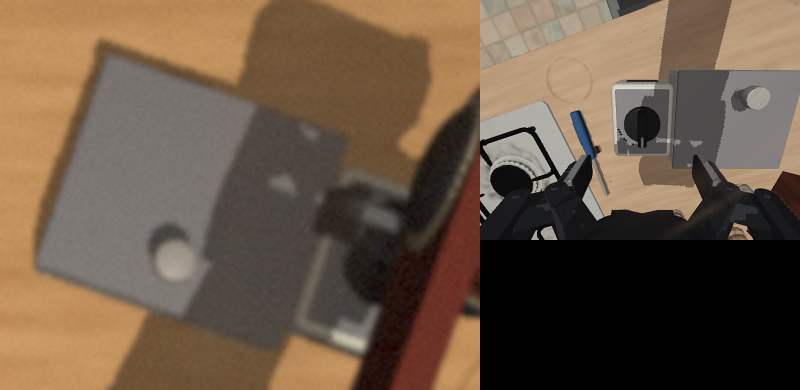

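View pics/wrist1.png

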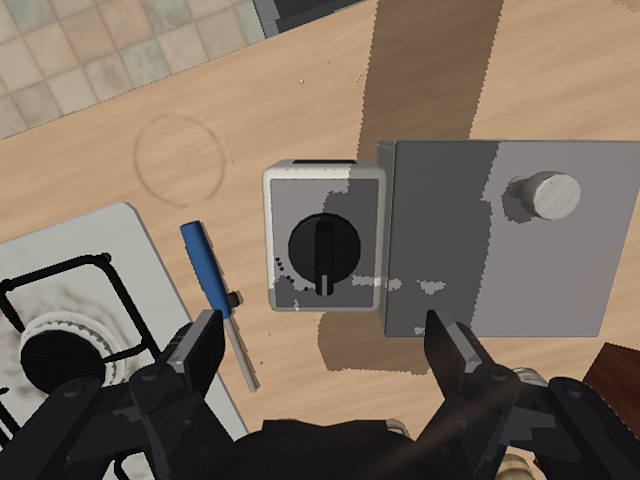

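The lid lies shut: fingertips stopped at 93 mm, and its plate is flush in both views. In the wrist image the dial disc is centred near (324,248), with the bar vertical from about (324,222) to (324,296). I'll check the dial position from this.

```bash
python3 - <<'E'
from h import *
d=np.load("pics/wrist1.npz");K,W=d["K"],d["W"];Wi=np.linalg.inv(W)
def ray(u,w,z):
    q=np.linalg.inv(K)@[u,w,1];r=Wi[:3,:3]@[q[0],-q[1],-q[2]];c=Wi[:3,3];return c+r*(z-c[2])/r[2]
def pr(p):
    c=W@np.r_[p,1];q=K@[c[0],-c[1],-c[2]];return (q[:2]/q[2]).round(1)
print("disc",ray(324,248,98),"fit",k2w(v,(0,-133,0)))
a,b=ray(323.5,222,126),ray(323.5,296,126);print("bar",a,b,(a+b)/2,np.linalg.norm(a-b))
print("bar yaw",np.arctan2(*(b-a)[1::-1]),"keeper yaw",v[2])
for p in((-57.5,-178,90.5),(-57.5,-88,90.5),(57.5,-178,90.5),(57.5,-88,90.5),(-75,-85,93),(75,-85,93)):print(p,pr(k2w(v,p)))
print(robot.current_tool_pos())
E
```

```text
disc [ 506.86375352 -122.11946816   98.        ] fit [ 507.24789326 -123.97924306    0.        ]
bar [ 481.87766069 -114.12179068  126.        ] [ 529.56707662 -129.99487303  126.        ] [ 505.72236865 -122.05833185  126.        ] 50.26166665990248
bar yaw -0.3213090777672591 keeper yaw -0.31973187356169175
(-57.5, -178, 90.5) [255.9 166.4]
(-57.5, -88, 90.5) [387.2 166.2]
(57.5, -178, 90.5) [264.9 315.4]
(57.5, -88, 90.5) [379.1 315.3]
(-75, -85, 93) [393.8 139.6]
(75, -85, 93) [382.3 336.4]
[ 507.49406198 -122.63196179  207.0845717 ]
```

```bash
python3 - <<'E'
from h import *
import cv2
C=np.array([506.8,-123.,121.])
robot.movel(C+[0,0,40],ori());f0=robot.current_ft_force()
print(robot.movel(C,feed=80,until_force=15),robot.current_tool_pos())
robot.gripper_close(80);robot.pause(.3)
print(robot.current_opening(),robot.current_gripper_force(),(robot.current_ft_force()-f0).round(1))
q6=robot.current_joint_positions()[5]
for t in np.arange(.2,1.21,.2).tolist()+[1.22]:
    q=robot.inverse_kinematics(C,ori(t));robot.move_j(q)
    print(round(t,2),round(robot.current_joint_positions()[5]-q6,3),(robot.current_ft_force()-f0).round(1),np.round(robot.current_moment(),2))
robot.pause(.8)
print(robot.current_opening(),robot.current_gripper_force(),robot.current_joint_positions()[5]-q6,robot.current_time(),robot.current_tool_pos())
for n in("wrist","scene"):
    d=robot.get_image(n);np.savez(f"pics/{n}2.npz",K=d["camera_matrix"],W=d["world_to_cam"]);cv2.imwrite(f"pics/{n}2.png",d["frame"][:,:,::-1])
E
```

```text
False [ 506.72288826 -123.02620067  120.73094468]
0.12414610541508814 79.18382406234741 [-1.7  3.1  4.5]
0.2 0.2 [-2.2  3.7  5.1] [0.59 0.27 0.08]
0.4 0.397 [-1.8  5.8  6.1] [0.76 0.09 0.09]
0.6 0.597 [-0.1  5.7  4.6] [ 0.92 -0.03  0.08]
0.8 0.797 [1.6 6.4 3.7] [ 1.03 -0.21  0.13]
1.0 0.997 [1.9 5.4 3.8] [ 1.11 -0.38  0.12]
1.2 1.197 [4.1 6.9 2.5] [ 1.14 -0.63  0.16]
1.22 1.216 [3.9 7.2 3. ] [ 1.13 -0.59  0.16]
0.12102747658948856 78.94207835197449 1.216313738204758 15.3083 [ 508.24537428 -121.83662669  121.430222  ]
```

View pics/wrist2.png

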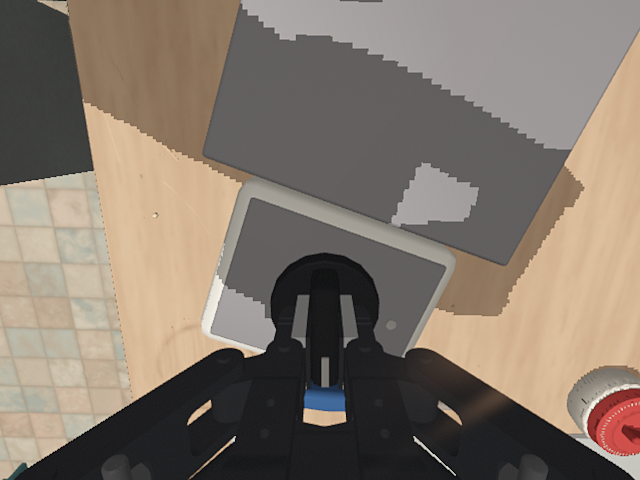

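The wrist view shows the bar between both pads and in line with the tool, the pointer at (325,372), and the lid flush. Wrist turn is 1.216 rad and the 0.16 N m moment matches the spring at the third step, so I'm handing in.

```bash
python3 - <<'E'
from workcell import robot
print(robot.finish_job())
E
```

```text
the job is handed in; nothing more can be done
None
```

I shut the lid and handed the job in with the fingers holding the dial on its third step, at about 1.22 rad by wrist turn; no verdict was returned.

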